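# Set the coffee grinder's click ring for a press pot and lock it

### The arm

A 6-joint arm with a two-finger parallel gripper is mounted at the origin on a cart in front of the work surface, level with it; the furniture and walls round the work are solid. World frame = base frame: x ahead of the robot, y to its left, z up, the work surface at z = 0. Lengths are in m, angles in rad, forces in N, time in s.
With the tool pointing down it reaches from about 0.35 to 1 m from the base axis. Payload 7.1 kg.
Tool frame: the origin (TCP) lies midway between the tips of the shut fingers; the grasp point (between the pads) lies 19 mm behind it; z points along the fingers, y is the line along which they close (so a half turn about z gives the same grasp; the last joint's range is limited). The gripper opens to 85 mm and grips with 20 to 120 N. Pads are 22 mm wide; open, the fingers measure 114 mm over their backs; the gripper's body (76 mm by 85 mm) begins 54 mm behind the grasp point. The pads swing forward as they close: fully open they stand 13 mm farther back than shut.
Start: joints at [1.241, 0.423, 1.63, -0, 1.089, -0.019], TCP at [0.191, 0.595, 0.231] pointing down, gripper open.
Joint ranges: [-3, 3], [-0.9, 2.11], [0.09, 2.58], [-1.31, 4.45], [0.11, 2.69], [-2.54, 2.54]. Speed limits (rad/s): [2.39, 2.39, 3.01, 3.14, 3.14, 3.14].

### API

Orientations are given as a unit quaternion [w, x, y, z].
In Python, from bench import r gives the robot as it stands.
- The arm moves only by the tool jog_arm, never from a script. Its argument "targets" is a list of rows, each a list of 3 entries, a list of its own where there are three numbers: the finger opening in m, from 0 to 0.0854, then the shift along the tool's x, y, z in m, then the turn about the tool's z in rad. In form: [[jaw, [x, y, z], roll], ...]. A call has 1 to 20 rows; each row shifts and turns the commanded pose from where the row before left it, along the tool's axes as they then stand; what a row does not reach is not made up. A row lasts 1/10 s, in which the tool goes at most 50 mm and 8.59 degrees, less where a joint would pass 70% of its speed; a pose out of reach is approached as far as the arm can. A call with a gripper value outside its range is refused whole. The fingers move at their own pace and stop on an object; "force" is the grip in N (left out, the last holds). Time passes only in rows, so rows that do not move let the fingers close. It gives the time, the measured TCP pose, the force, the opening and the grip force at its end, in the units of the state.
- r.get_obs(): the state, without advancing time (a new reading comes with each control period).
- r.read_camera(name): name is "side" or "top"; returns a dict with "image" (480x640x3 uint8, red, green, blue), "depth" (480x640 float32, m along the optical axis (not along the pixel's ray), 0 where there is no reading), "intrinsics" (3x3 intrinsics, pixels), "rvec" (rotation vector, rad) and "tvec" (3), from world to camera coordinates, as OpenCV has them. Camera axes: x right, y down, z forward; pixel columns grow to the right and rows downward; lengths in m; the calibration is good to about 2 mm. A picture is of the moment at which its call begins.
- r.sign_off(): hands the job in; it is judged then, once.
Trained networks look in a picture, given as the dict that the camera call returned (one of the last four; its "shot" number tells which), for a name from the list of things; names that differ only in an ending like _2 or _b are one class to them, and where a whole thing is asked for, a point or a joint stands for the part that bears it (a point fixed in the world has none). Each returns a list of dicts, best first, with "p" (0 to 1); they miss things now and then, are a little off and sometimes report something else, mostly with a low value. They report only what shows in the picture. A call takes as long as a camera call. They do not tell look-alikes from the thing itself.
- r.find_in(picture, query): "point" ([x, y, z] in m, in the coordinates of the camera as it stood for that picture, good to about 4 mm: the middle of the surface that is visible of it).
- r.trace(picture, query): "region" (480x640 bool, what is visible of it).
The state is a dict: "time": time; "q": joint angles; "qvel": joint speeds; "effort": joint torques, N m; "position": TCP position; "tcp_rot": TCP orientation; "ft_force": force on the tool from outside, world axes, zero at the start; "torque": the same for the moment, N m; "opening": finger opening in m; "grasp_force": force on a finger pad.
Only numpy, scipy, OpenCV 4.12 (cv2) and the standard library are available. Lean on these libraries where they do the work, as an engineer would, in place of code of your own. Each camera call takes 0.05 s, during which the arm holds its last target. There are 200 camera calls.

### The job

The coffee grinder is set too fine for the press pot. With a fingertip, flick the toothed ring on its top round click by click until the ridge on the ring points at the fifth of the six marks (counted from the thinnest, so one short of the thickest), and then push the lock slide fully home into the ring so that the setting cannot creep. Use the fingers only to push: do not grip, lift or shove the grinder, and leave the mug under the chute and the things around it where they are.

Things in the scene. Friction and masses are not known exactly. Their poses are not given: they have to be found in the camera images.
- grinder: grey coffee grinder, 4.5 kg, loose on four rubber feet, 198 mm deep (x), 132 wide (y), 221 high. Origin on the worktop straight under the ring's axis; x points to its back, away from the chute, z up. Flat top of the head (deck) at z = 186 mm, x = -78 to 102, y = -66 to 66 mm. Above the ring a fixed throat with a flat black lid, 30 mm radius, up to z = 221 mm. A mug stands on its foot.
- ring_axis (a point): centre of the black toothed ring on the deck, at mid height. Ring z = 188 to 210 mm: a disc of 39 mm radius with eight straight teeth 45 degrees apart, each 8 mm wide with a round end, tips at 54 mm radius; gaps 15 mm deep, about 30 mm wide at their mouth. At rest the gaps are centred at 0, 45, 90, ... degrees from the grinder's x axis
- first_mark (a point): first and thinnest (finest grind) of six dark bars on the deck round the ring, each 8 mm long, lying radially, 57 to 64 mm from the ring's axis, 1 mm high, 1.4 to 5.4 mm wide. Seen from above, counter-clockwise from the grinder's x axis, they stand at -112.5 (this one), -67.5, -22.5, 22.5, 67.5 and 112.5 degrees (thickest, coarsest)
- fifth_mark (a point): middle of the fifth bar, the wanted setting, at 67.5 degrees (left, a little behind the ring's axis). Wall cabinets hang over the back of the worktop (fronts at about x = 0.6 m from the robot's base, underside at z = 0.44 m), so the ring is best reached from its near side, where the chute is
- ring (a joint): turn of the ring in rad, counter-clockwise from above (coarser). Rests (clicks) every 0.785: 0 = ridge at the first bar, 3.142 = at the fifth, 3.927 = sixth; stops just beyond first and sixth. Starts at the first, second or third bar. A sprung roller holds each rest (about 0.14 N m, 3 N at the teeth); pushed past half way it snaps to the next rest, else springs back. Turns both ways while unlocked.
- ridge_tip (a point): outer end of the ridge, a raised white rib 22 mm long, 5.5 mm wide, 5 mm high, lying radially on top of the one tooth that shows the setting; 52 mm from the ring's axis
- lock (a joint): travel of the lock slide in m: starts 0 to 0.002 (open), 0.014 is its stop (home, steel nose between two teeth). About 1.2 N of friction; stays where it is left. It goes home only while the ring rests at a click; a tooth blocks it half way between clicks.
- lock_tab (a point): middle of the push face of the lock slide's upright steel tab (24 mm wide, 9 mm thick, top at z = 213 mm, face from z = 188 mm up), in the near left corner of the deck, 135 degrees from the grinder's x axis; at the start the face is about 77 mm from the ring's axis. Pushed level, straight towards the ring's axis.
- mug: stoneware mug, 82 mm across, 118 mm with its handle, 100 mm high, on the grinder's foot under the chute; origin at the centre of its underside
- canister: smaller white glazed lidded canister, 106 mm across, 169 mm high, to the right of the grinder; origin at the centre of its underside
- big_canister: larger white glazed lidded canister, 120 mm across, 189 mm high, to the left of the grinder; origin at the centre of its underside
- candle_jar: glass candle jar, 76 mm across, 90 mm high, left of the larger canister; origin at the centre of its underside
- teaspoon: steel teaspoon, 139 mm long, 30 mm wide, lying near the left front of the grinder; origin at its middle
Mind the look-alikes: they are no part of the job. What is meant by the mug is not turquoise, and is the larger of those in its own colour.

How it is judged:
By the outcome, as a careful person would: the job done as asked, in the order asked, and still so for the second after the job is handed in, with the robot touching nothing.
It also fails if it takes over 61 s, if anything falls off the work surface, if the arm or the gripper's body presses on something with over 40 N, if the wrist force passes 120 N, or if a joint passes its speed limit or range.

## Working session

There is one attempt and no reset: what is moved stays moved. The work goes in short steps, Python scripts to look and compute and a tool call to move; the robot and the scene stay as the last step left them, time stands still between calls to the robot, and variables do not carry over. Pictures are saved under pics/ and viewed, at most 10 in all, crops included, and the job is handed in when it is done.

Besides the shell and the picture viewer there is one more tool, called after "Request:" as a command line: name --argument value ..., lists and objects as JSON in quotes. jog_arm: Moves the arm, as the interface text tells. Its arguments: {"type":"object","properties":{"targets":{"type":"array","items":{"type":"array"}},"force":{"type":"number"}},"required":["targets"]}

```bash
mkdir -p pics; ls; cat > h.py <<'E'
import numpy as np, cv2
from bench import r
def cam(n):
    p=r.read_camera(n); R=cv2.Rodrigues(np.array(p["rvec"],float))[0]; t=np.array(p["tvec"],float).ravel()
    return p,R,t
def w(R,t,pt): return R.T@(np.array(pt)-t)
def proj(p,P):
    return cv2.projectPoints(np.array(P,float).reshape(-1,3),np.array(p["rvec"],float),np.array(p["tvec"],float),np.array(p["intrinsics"],float),None)[0].reshape(-1,2)
def save(n,img): cv2.imwrite("pics/"+n,cv2.cvtColor(img,cv2.COLOR_RGB2BGR))
def cloud(p,R,t):
    K=np.array(p["intrinsics"]);d=p["depth"];v,u=np.mgrid[:480,:640]
    X=np.stack([(u-K[0,2])*d/K[0,0],(v-K[1,2])*d/K[1,1],d],-1)
    return (X-t)@R
E
python3 - <<'E'
from h import *
o=r.get_obs(); print({k:np.round(o[k],3) for k in o})
for n in("top","side"):
    p,R,t=cam(n); save(n+"0.png",p["image"]); print(n,"campos",np.round(-R.T@t,3))
    for q in["grinder","ring_axis","first_mark","fifth_mark","ridge_tip","lock_tab","mug","canister","big_canister","candle_jar","teaspoon"]:
        print(q,[(round(f["p"],2),np.round(w(R,t,f["point"]),3).tolist(),proj(p,w(R,t,f["point"])).round().tolist()[0]) for f in r.find_in(p,q)[:3]])
E
```

```text
pics
{'time': np.float64(0.0), 'q': array([ 1.241,  0.424,  1.631,  0.   ,  1.089, -0.019]), 'qvel': array([ 0.   , -0.001,  0.001, -0.001, -0.001, -0.   ]), 'effort': array([-1.0000e-03, -5.5738e+01, -2.8175e+01,  0.0000e+00,  7.0000e-03,
        0.0000e+00]), 'position': array([0.191, 0.595, 0.231]), 'tcp_rot': array([-0.   ,  0.155,  0.988, -0.001]), 'ft_force': array([-0.287,  0.634,  0.096]), 'torque': array([0.062, 0.044, 0.007]), 'grasp_force': np.float64(0.0), 'opening': np.float64(0.086)}
top campos [0.256 0.133 1.533]
grinder [(0.76, [0.469, 0.101, 0.188], [324.0, 259.0])]
ring_axis [(0.75, [0.47, 0.103, 0.188], [323.0, 258.0]), (0.46, [0.401, 0.135, 0.073], [309.0, 293.0])]
first_mark [(0.58, [0.473, 0.1, 0.189], [324.0, 257.0]), (0.5, [0.402, 0.131, 0.073], [311.0, 293.0])]
fifth_mark [(0.74, [0.474, 0.099, 0.185], [325.0, 257.0])]
ridge_tip [(0.76, [0.464, 0.096, 0.209], [326.0, 260.0])]
lock_tab []
mug [(0.72, [0.471, 0.102, 0.19], [324.0, 258.0]), (0.66, [0.437, 0.455, 0.022], [185.0, 280.0]), (0.62, [0.549, 0.277, 0.161], [250.0, 227.0])]
canister [(0.87, [0.458, -0.0
[... 361 characters left out ...]
ark [(0.62, [0.476, 0.052, 0.164], [326.0, 240.0])]
fifth_mark [(0.24, [0.442, -0.143, 0.112], [363.0, 316.0]), (0.18, [0.438, 0.151, 0.208], [289.0, 208.0])]
ridge_tip [(0.62, [0.461, 0.074, 0.206], [315.0, 221.0]), (0.26, [0.553, 0.264, 0.163], [310.0, 192.0])]
lock_tab [(0.5, [0.439, 0.153, 0.206], [290.0, 208.0])]
mug [(0.97, [0.499, -0.285, 0.064], [434.0, 373.0]), (0.8, [0.415, 0.086, 0.07], [296.0, 274.0]), (0.61, [0.431, 0.435, 0.051], [246.0, 213.0])]
canister [(0.58, [0.443, -0.144, 0.111], [364.0, 317.0])]
big_canister [(0.85, [0.553, 0.262, 0.162], [311.0, 193.0]), (0.59, [0.478, 0.053, 0.162], [327.0, 240.0])]
candle_jar [(0.98, [0.523, 0.418, 0.07], [277.0, 202.0])]
teaspoon []
```

```bash
python3 - <<'E'
import cv2,numpy as np
a=cv2.imread("pics/top0.png")[215:305,280:380]; b=cv2.imread("pics/side0.png")[170:300,240:400]
a=cv2.resize(a,(800,720),interpolation=cv2.INTER_CUBIC)[:600]; cv2.imwrite("pics/a.png",a)
cv2.imwrite("pics/b.png",cv2.resize(b,(736,598),interpolation=cv2.INTER_CUBIC))
E
```

```text
(no output)
```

View pics/a.png

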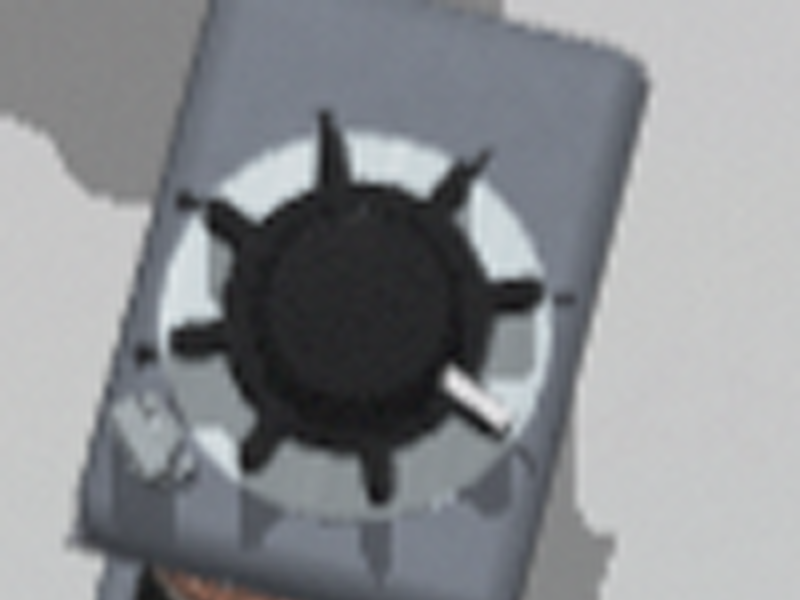

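View pics/b.png

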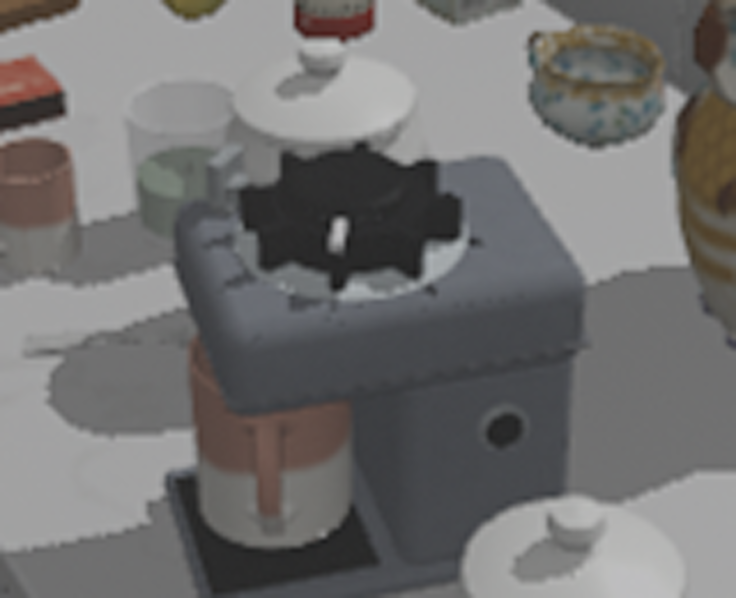

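View pics/top0.png

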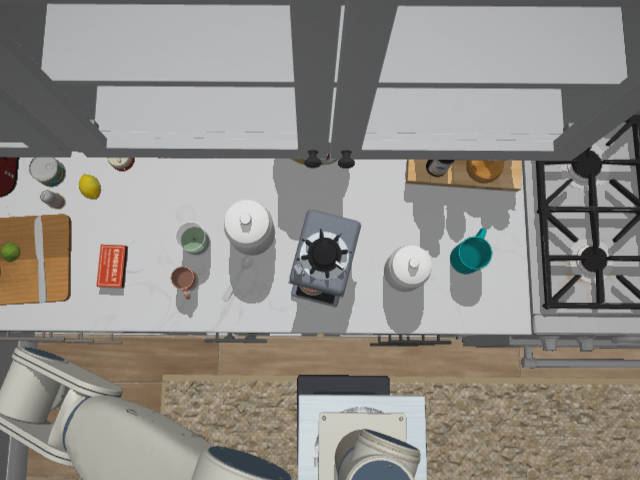

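The ridge points at the first bar (crop ≈ (505,430), bar ≈ (525,452)), so four clicks are needed. The bars show at crop (568,298), (487,155), (325,115), (185,203) and (145,352), and the tab at about (155,435). Next I'll fit the grinder's pose.

```bash
cat >> h.py <<'E'
def ray(p,uv,z):
    K=np.array(p["intrinsics"]);R=cv2.Rodrigues(np.array(p["rvec"],float))[0];t=np.array(p["tvec"],float).ravel()
    c=-R.T@t; d=R.T@np.linalg.solve(K,np.array([uv[0],uv[1],1.])); return c+d*(z-c[2])/d[2]
E
python3 - <<'E'
from h import *
p,R,t=cam("top")
crop=np.array([[525,452],[568,298],[487,155],[325,115],[185,203],[145,352]],float)
uv=np.array([280,215])+(crop+.5)/8-.5
W=np.array([ray(p,x,.187)[:2] for x in uv]); a=np.radians([-112.5,-67.5,-22.5,22.5,67.5,112.5]); M=.0605*np.c_[np.cos(a),np.sin(a)]
def fit(M,W):
    A=M-M.mean(0);B=W-W.mean(0);th=np.arctan2((A[:,0]*B[:,1]-A[:,1]*B[:,0]).sum(),(A*B).sum())
    Q=np.array([[np.cos(th),-np.sin(th)],[np.sin(th),np.cos(th)]]);c=W.mean(0)-Q@M.mean(0);return th,c,W-(M@Q.T+c)
th,c,e=fit(M,W);print(np.degrees(th),c,"\n",e.round(4))
th2,c2,e2=fit(M[1:],W[1:]);print("without first",np.degrees(th2),c2)
X=cloud(p,R,t); m=(abs(X[...,2]-.221)<.004)&(np.hypot(X[...,0]-c[0],X[...,1]-c[1])<.05); u=X[m]; print("lid",len(u),u.mean(0),cv2.minEnclosingCircle(u[:,:2].astype(np.float32)))
m=(X[...,2]>.178)&(X[...,2]<.23)&(np.hypot(X[...,0]-c[0],X[...,1]-c[1])<.13)
rc=cv2.minAreaRect((X[m][:,:2]*1000).astype(np.float32));print("deck rect",rc, "deck z",np.median(X[m][:,2]))
for q in(-np.pi/8*5,):
    rt=ray(p,[280+475/8-.5,215+402/8-.5],.214)[:2]-c; print("ridge ang",np.degrees(np.arctan2(rt[1],rt[0])-th),np.hypot(*rt))
s,R2,t2=cam("side");X=cloud(s,R2,t2);m=(abs(X[...,2]-.221)<.004)&(np.hypot(X[...,0]-c[0],X[...,1]-c[1])<.05); u=X[m]; print("side lid",len(u),u.mean(0),cv2.minEnclosingCircle(u[:,:2].astype(np.float32)))
o=r.get_obs();print(o["position"],o["tcp_rot"])
E
```

```text
-14.225318795078348 [0.47838343 0.10032344] 
 [[-0.0009 -0.0001]
 [-0.0008 -0.0013]
 [ 0.0014 -0.0016]
 [ 0.0015  0.0006]
 [-0.0012  0.0013]
 [-0.0001  0.001 ]]
without first -14.065200343949144 [0.47856927 0.10026   ]
lid 468 [0.47623828 0.10020666 0.22098508] ((0.47010338306427, 0.09346708655357361), 0.0392754040658474)
deck rect ((487.6483154296875, 97.72250366210938), (130.88917541503906, 179.06422424316406), 75.57681274414062) deck z 0.18792494386519565
ridge ang -114.76364279001099 0.042134374283557055
side lid 293 [0.47414704 0.09356562 0.22049684] ((0.4756285548210144, 0.09578124433755875), 0.02984272688627243)
[0.19109305 0.59503617 0.23130889] [ 3.52328115e-06  1.54756814e-01  9.87952594e-01 -2.92002249e-05]
```

Request:
jog_arm --targets '[[0,[0,0,-0.035],0],[0,[0,0,-0.035],0],[0,[-0.0206,-0.0244,0],0],[0,[-0.0206,-0.0244,0],0],[0,[-0.0206,-0.0244,0],0],[0,[-0.0206,-0.0244,0],0],[0,[-0.0206,-0.0244,0],0],[0,[-0.0206,-0.0244,0],0],[0,[-0.0206,-0.0244,0],0],[0,[-0.0206,-0.0244,0],0],[0,[-0.0206,-0.0244,0],0],[0,[-0.0206,-0.0244,0],0],[0,[-0.0206,-0.0244,0],0],[0,[-0.0206,-0.0244,0],0],[0,[-0.0206,-0.0244,0],0],[0,[-0.0206,-0.0244,0],0],[0,[-0.0206,-0.0244,0],0],[0,[-0.0206,-0.0244,0],0],[0,[0,0,0],0]]' --force 30

```text
time: 3.2
position: [0.3865, 0.1201, 0.3016]
tcp_rot: [0.001, 0.157, 0.988, -0.0]
ft_force: [0.0, 0.6, 0.0]
opening: -0.0001
grasp_force: 0.0
```

Request:
jog_arm --targets '[[0,[0,0,0],0.1373],[0,[0,0,0],0.1373],[0,[0,0,0],0.1373],[0,[0,0,0],0.1373],[0,[0,0,0],0.1373],[0,[0,0,0],0.1373],[0,[0,0,0],0.1373],[0,[0,0,0],0.1373],[0,[0,0,0],0.1373],[0,[0,0,0],0.1373],[0,[0,0,0],0.1373],[0,[0,0,0],0]]'

```text
time: 4.4
position: [0.3853, 0.1231, 0.3014]
tcp_rot: [-0.0, 0.79, 0.613, 0.0]
ft_force: [-0.4, 0.2, 0.7]
opening: -0.0
grasp_force: 0.0
```

Request:
jog_arm --targets '[[0,[0,0,0.026],0],[0,[0,0,0.026],0],[0,[0,0,0.026],0],[0,[0,0,0.026],0],[0,[0,0,0],0]]'

```text
time: 4.9
position: [0.3832, 0.1222, 0.1949]
tcp_rot: [-0.001, 0.789, 0.615, -0.003]
ft_force: [0.4, 0.5, 0.1]
opening: -0.0
grasp_force: 0.0
```

```bash
cat >> h.py <<'E'
C=np.array([.477,.099]);TH=np.radians(-14.3)
def g2w(phi,rad,z): a=np.radians(phi)+TH; return np.array([C[0]+rad*np.cos(a),C[1]+rad*np.sin(a),z])
def state():
    o=r.get_obs();P=o["position"];d=P[:2]-C;q=o["tcp_rot"]
    psi=2*np.arctan2(q[2],q[1])-np.pi/2
    print("t",o["time"],"P",P.round(4),"phi %.1f r %.1f psi_g %.1f"%(np.degrees(np.arctan2(d[1],d[0])-TH)%360,1000*np.hypot(*d),np.degrees(psi-TH)),"F",o["ft_force"].round(2))
def look(n,f,box,s):
    p,R,t=cam(n);u0,v0,u1,v1=box;im=cv2.resize(p["image"][v0:v1,u0:u1],None,fx=s,fy=s,interpolation=cv2.INTER_CUBIC);save(f,im);return p,R,t
E
python3 - <<'E'
from h import *
state()
p,R,t=look("side","c.png",(260,150,390,260),5.4)
# finger tip cloud near tip
X=cloud(p,R,t);P=r.get_obs()["position"]
m=(np.hypot(X[...,0]-P[0],X[...,1]-P[1])<.04)&(X[...,2]>.197)&(X[...,2]<.235)
d=X[m][:,:2]-P[:2];g=d@np.array([[np.cos(TH),-np.sin(TH)],[np.sin(TH),np.cos(TH)]]);print(len(g),np.percentile(g,[1,5,50,95,99],axis=0).round(4))
E
```

```text
t 4.9 P [0.3832 0.1222 0.1949] phi 180.4 r 96.6 psi_g 0.2 F [0.42 0.54 0.06]
184 [[-0.0138 -0.017 ]
 [-0.0133 -0.0151]
 [-0.001  -0.011 ]
 [ 0.0116 -0.0066]
 [ 0.0134 -0.    ]]
```

View pics/c.png

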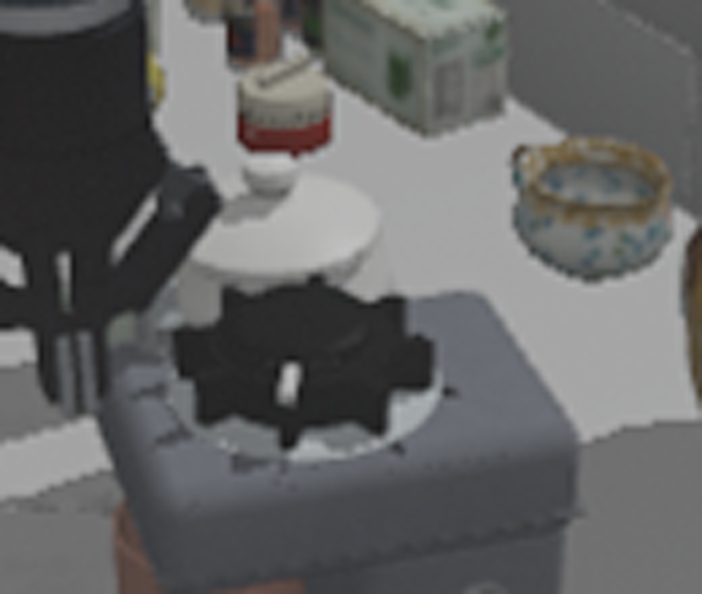

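The side view shows the shut fingertips at crop (75,410), level with the ring and outside its teeth. The open linkage juts out toward the lid, so I'll check its clearance.

```bash
python3 - <<'E'
from h import *
p,R,t=cam("side");X=cloud(p,R,t);P=r.get_obs()["position"]
d=X[...,:2]-P[:2];Q=np.array([[np.cos(TH),-np.sin(TH)],[np.sin(TH),np.cos(TH)]]);g=d@Q
for a in range(-50,75,6):
    m=(g[...,0]*1000>a)&(g[...,0]*1000<a+6)&(abs(g[...,1])<.04)&(X[...,2]>.19)&(X[...,2]<.4)
    if m.sum()>3: print(a,m.sum(),np.percentile(X[m][:,2],[2,10,50]).round(3))
E
```

```text
-50 55 [0.264 0.268 0.283]
-44 87 [0.258 0.264 0.289]
-38 208 [0.253 0.266 0.336]
-32 216 [0.249 0.258 0.341]
-26 197 [0.246 0.254 0.339]
-20 226 [0.241 0.251 0.334]
-14 244 [0.209 0.223 0.303]
-8 210 [0.203 0.214 0.296]
-2 209 [0.206 0.221 0.295]
4 224 [0.205 0.223 0.293]
10 209 [0.213 0.238 0.307]
16 169 [0.242 0.252 0.337]
22 170 [0.246 0.253 0.329]
28 161 [0.247 0.255 0.315]
34 119 [0.194 0.252 0.285]
40 91 [0.191 0.194 0.273]
46 103 [0.191 0.195 0.211]
52 89 [0.193 0.196 0.209]
58 61 [0.191 0.196 0.21 ]
64 70 [0.191 0.196 0.21 ]
70 76 [0.191 0.197 0.21 ]
```

Request:
jog_arm --targets '[[0,[0.0005,0.01,0],0],[0,[0,0.01,0],0],[0,[0,0.009,0],0],[0,[0,0.008,0],0],[0,[0,0,0],0],[0,[0,0,0],0]]'

```text
time: 5.6
position: [0.4215, 0.1137, 0.1972]
tcp_rot: [-0.0, 0.79, 0.613, -0.0]
ft_force: [0.0, 0.1, -0.5]
opening: -0.0001
grasp_force: 0.0
```

```bash
python3 - <<'E'
from h import *
state()
# arc rows: +6deg per row of phi about C, rigid rotation. world ccw +6deg => psi +6 => roll -6deg
rad=.0585
d=np.radians(6)
# tool frame: TCP at tool coords y=-rad from axis; after rotation by d (ccw world): world radial dir rotates
ux=lambda psi:np.array([-np.sin(psi),np.cos(psi)]);uy=lambda psi:np.array([np.cos(psi),np.sin(psi)])
dv=-rad*uy(d)+rad*uy(0);print("row shift x,y",dv@ux(0),dv@uy(0),"roll",-d)
E
```

```text
t 5.6 P [0.4215 0.1137 0.1972] phi 179.5 r 57.4 psi_g -0.1 F [ 0.01  0.07 -0.5 ]
row shift x,y -0.006114915101157728 0.0003204691209560129 roll -0.10471975511965978
```

Request:
jog_arm --targets '[[0,[-0.0051,0.0002,0],-0.0873],[0,[-0.0051,0.0002,0],-0.0873],[0,[-0.0051,0.0002,0],-0.0873],[0,[-0.0051,0.0002,0],-0.0873],[0,[-0.0051,0.0002,0],-0.0873],[0,[-0.0051,0.0002,0],-0.0873],[0,[-0.0051,0.0002,0],-0.0873],[0,[-0.0051,0.0002,0],-0.0873],[0,[-0.0051,0.0002,0],-0.0873],[0,[0,0,0],0],[0,[0,0,0],0]]'

```text
time: 6.7
position: [0.4273, 0.0696, 0.1972]
tcp_rot: [-0.0, 0.496, 0.868, -0.0]
ft_force: [-0.2, 0.2, -0.6]
opening: -0.0002
grasp_force: 0.0
```

```bash
python3 - <<'E'
from h import *
state()
look("side","d.png",(260,150,390,260),5.4)
E
```

```text
t 6.7 P [0.4273 0.0696 0.1972] phi 224.9 r 57.8 psi_g 44.8 F [-0.21  0.25 -0.59]
```

View pics/d.png

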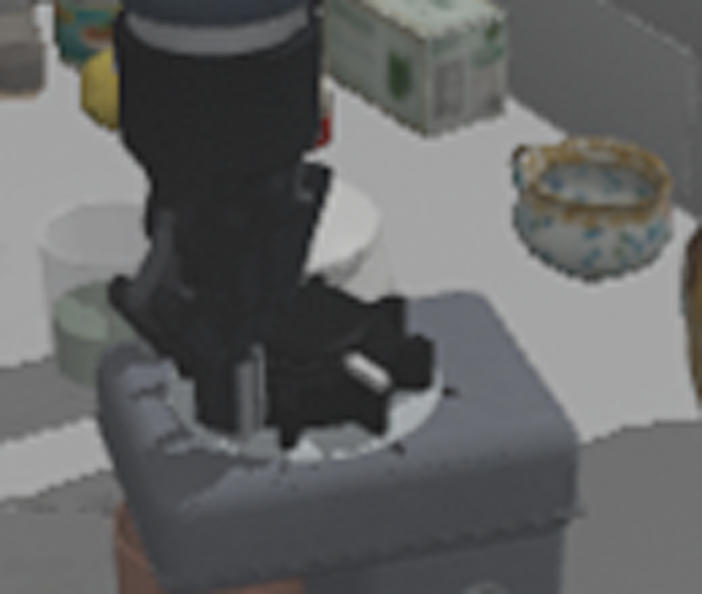

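The ridge moved on one click, from crop (288,380) to (370,372), and the grinder stayed put. I'll make the second click the same way, then withdraw radially.

Request:
jog_arm --targets '[[0,[-0.0051,0.0002,0],-0.0873],[0,[-0.0051,0.0002,0],-0.0873],[0,[-0.0051,0.0002,0],-0.0873],[0,[-0.0051,0.0002,0],-0.0873],[0,[-0.0051,0.0002,0],-0.0873],[0,[-0.0051,0.0002,0],-0.0873],[0,[-0.0051,0.0002,0],-0.0873],[0,[-0.0051,0.0002,0],-0.0873],[0,[-0.0051,0.0002,0],-0.0873],[0,[0,0,0],0],[0,[0,0,0],0]]'

```text
time: 7.85
position: [0.463, 0.0427, 0.1972]
tcp_rot: [-0.0, 0.126, 0.992, -0.0]
ft_force: [0.3, -0.5, -0.1]
opening: 0.0004
grasp_force: 0.0
```

Request:
jog_arm --targets '[[0,[0,-0.01,0],0],[0,[0,-0.01,0],0],[0,[0,-0.017,0],0],[0,[0,0,-0.035],0],[0,[0,0,-0.035],0],[0,[0,0,0],0]]'

```text
time: 8.45
position: [0.4565, 0.0058, 0.2714]
tcp_rot: [0.004, 0.125, 0.992, 0.0]
ft_force: [1.0, -0.4, 0.0]
opening: 0.0
grasp_force: 0.0
```

```bash
python3 - <<'E'
from h import *
state()
# ridge angle from white pixels in side image
def ridge():
    p,R,t=cam("side");X=cloud(p,R,t);im=p["image"].astype(int);rr=np.hypot(X[...,0]-C[0],X[...,1]-C[1])
    m=(X[...,2]>.208)&(X[...,2]<.219)&(rr>.03)&(rr<.056)&(im.min(-1)>110);u=X[m]
    print(len(u),u.mean(0) if len(u) else 0, np.degrees(np.arctan2(u[:,1].mean()-C[1],u[:,0].mean()-C[0])-TH) if len(u) else 0)
ridge()
E
```

```text
t 8.45 P [0.4565 0.0058 0.2714] phi 271.9 r 95.4 psi_g 89.9 F [ 0.99 -0.36  0.02]
19 [0.5098443  0.07293503 0.21451337] -24.135239729551323
```

Request:
jog_arm --targets '[[0,[0.0125,0.0008,0],0.1309],[0,[0.0125,0.0008,0],0.1309],[0,[0.0125,0.0008,0],0.1309],[0,[0.0125,0.0008,0],0.1309],[0,[0.0125,0.0008,0],0.1309],[0,[0.0125,0.0008,0],0.1309],[0,[0.0125,0.0008,0],0.1309],[0,[0.0125,0.0008,0],0.1309],[0,[0.0125,0.0008,0],0.1309],[0,[0.0125,0.0008,0],0.1309],[0,[0.0125,0.0008,0],0.1309],[0,[0.0125,0.0008,0],0.1309],[0,[0,0,0.035],0],[0,[0,0,0.035],0],[0,[0,0,0],0],[0,[0,0,0],0]]'

```text
time: 10.1
position: [0.3841, 0.1225, 0.1969]
tcp_rot: [-0.001, 0.79, 0.613, -0.001]
ft_force: [-0.7, -0.4, 0.5]
opening: 0.0
grasp_force: 0.0
```

```bash
python3 -c "
from h import *
state()"
```

```text
t 10.1 P [0.3841 0.1225 0.1969] phi 180.1 r 95.8 psi_g -0.0 F [-0.73 -0.39  0.55]
```

Request:
jog_arm --targets '[[0,[0,0.01,0],0],[0,[0,0.01,0],0],[0,[0,0.009,0],0],[0,[0,0.009,0],0],[0,[0,0,0],0],[0,[0,0,0],0]]'

```text
time: 10.7
position: [0.4219, 0.1135, 0.1973]
tcp_rot: [-0.0, 0.79, 0.613, -0.0]
ft_force: [1.2, 0.4, 0.6]
opening: -0.0002
grasp_force: 0.0
```

Request:
jog_arm --targets '[[0,[-0.0051,0.0002,0],-0.0873],[0,[-0.0051,0.0002,0],-0.0873],[0,[-0.0051,0.0002,0],-0.0873],[0,[-0.0051,0.0002,0],-0.0873],[0,[-0.0051,0.0002,0],-0.0873],[0,[-0.0051,0.0002,0],-0.0873],[0,[-0.0051,0.0002,0],-0.0873],[0,[-0.0051,0.0002,0],-0.0873],[0,[-0.0051,0.0002,0],-0.0873],[0,[0,0,0],0],[0,[0,0,0],0]]'

```text
time: 11.8
position: [0.4276, 0.0694, 0.1973]
tcp_rot: [-0.0, 0.496, 0.869, -0.0]
ft_force: [-1.1, -0.3, 0.4]
opening: -0.0004
grasp_force: 0.0
```

Request:
jog_arm --targets '[[0,[-0.0051,0.0002,0],-0.0873],[0,[-0.0051,0.0002,0],-0.0873],[0,[-0.0051,0.0002,0],-0.0873],[0,[-0.0051,0.0002,0],-0.0873],[0,[-0.0051,0.0002,0],-0.0873],[0,[-0.0051,0.0002,0],-0.0873],[0,[-0.0051,0.0002,0],-0.0873],[0,[-0.0051,0.0002,0],-0.0873],[0,[-0.0051,0.0002,0],-0.0873],[0,[0,0,0],0],[0,[0,0,0],0]]'

```text
time: 12.9
position: [0.4633, 0.0425, 0.1972]
tcp_rot: [-0.0, 0.126, 0.992, 0.0]
ft_force: [-0.2, 0.4, -0.6]
opening: 0.0
grasp_force: 0.0
```

Request:
jog_arm --targets '[[0,[0,-0.01,0],0],[0,[0,-0.01,0],0],[0,[0,-0.017,0],0],[0,[0,0,-0.035],0],[0,[0,0,-0.035],0],[0,[0,0,0],0]]'

```text
time: 13.5
position: [0.4568, 0.0056, 0.2714]
tcp_rot: [0.004, 0.125, 0.992, 0.0]
ft_force: [-0.5, -0.5, -0.2]
opening: -0.0002
grasp_force: 0.0
```

Request:
jog_arm --targets '[[0,[0.0125,0.0008,0],0.1309],[0,[0.0125,0.0008,0],0.1309],[0,[0.0125,0.0008,0],0.1309],[0,[0.0125,0.0008,0],0.1309],[0,[0.0125,0.0008,0],0.1309],[0,[0.0125,0.0008,0],0.1309],[0,[0.0125,0.0008,0],0.1309],[0,[0.0125,0.0008,0],0.1309],[0,[0.0125,0.0008,0],0.1309],[0,[0.0125,0.0008,0],0.1309],[0,[0.0125,0.0008,0],0.1309],[0,[0.0125,0.0008,0],0.1309],[0,[0.0125,0.0008,0],0.1309],[0,[0.0125,0.0008,0],0.1309],[0,[0.0125,0.0008,0],0.1309],[0,[0.0125,0.0008,0],0.1309],[0,[0.0125,0.0008,0],0.1309],[0,[0.0125,0.0008,0],0.1309],[0,[0,-0.03,0],0],[0,[0,0,0],0]]'

```text
time: 15.5
position: [0.4125, 0.208, 0.2665]
tcp_rot: [-0.0, 0.964, 0.265, -0.001]
ft_force: [1.0, -0.9, -1.0]
opening: 0.0003
grasp_force: 0.0
```

```bash
python3 - <<'E'
from h import *
state()
p,R,t=look("side","e1.png",(260,150,390,260),4)
q,R2,t2=look("top","e2.png",(280,215,380,300),4)
a=cv2.imread("pics/e1.png");b=cv2.imread("pics/e2.png");o=np.zeros((780,520,3),np.uint8);o[:440,:520]=a;o[440:,:400]=b;cv2.imwrite("pics/e.png",cv2.resize(o,(400,600)))
X=cloud(p,R,t);im=p["image"].astype(int);rr=np.hypot(X[...,0]-C[0],X[...,1]-C[1])
m=(X[...,2]>.208)&(X[...,2]<.219)&(rr>.03)&(rr<.056)&(im.min(-1)>110);u=X[m]
if len(u):print(len(u),u.mean(0),np.degrees(np.arctan2(u[:,1].mean()-C[1],u[:,0].mean()-C[0])-TH))
m=(X[...,2]>.206)&(X[...,2]<.219)&(rr>.058)&(rr<.085);u=X[m];print("tab",len(u),u.mean(0),np.degrees(np.arctan2(u[:,1].mean()-C[1],u[:,0].mean()-C[0])-TH),np.percentile(rr[m],[5,50,95]))
m=(abs(X[...,2]-.221)<.004)&(rr<.05);u=X[m];print("lid",len(u),u.mean(0),cv2.minEnclosingCircle(u[:,:2].astype(np.float32)))
E
```

```text
t 15.5 P [0.4125 0.208  0.2665] phi 134.9 r 126.7 psi_g -45.0 F [ 1.03 -0.9  -0.98]
8 [0.50301547 0.13359305 0.21537502] 67.3552591787328
tab 41 [0.43812803 0.15578967 0.21136567] 138.69126076541326 [0.06560878 0.06848615 0.07430552]
lid 302 [0.47354751 0.09347109 0.22044847] ((0.4757639467716217, 0.09542209655046463), 0.029675420373678207)
```

View pics/e.png

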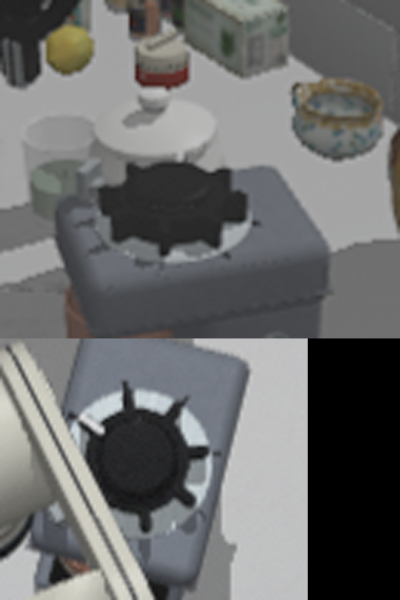

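The ring now rests with the ridge at 67.4°, on the fifth bar (lower picture, about (92,424)). Next is the lock slide.

Request:
jog_arm --targets '[[0,[0,0,0.033],0],[0,[0,0,0.033],0],[0,[0,0.012,0],0],[0,[0,0.012,0],0],[0,[0,0.006,0],0],[0,[0,0,0],0]]'

```text
time: 16.2
position: [0.4306, 0.1807, 0.2028]
tcp_rot: [-0.0, 0.965, 0.264, 0.001]
ft_force: [-0.8, -0.9, -0.1]
opening: 0.0
grasp_force: 0.0
```

Request:
jog_arm --targets '[[0,[0,0.003,0],0],[0,[0,0.003,0],0],[0,[0,0.003,0],0],[0,[0,0.002,0],0],[0,[0,0.002,0],0],[0,[0,0,0],0],[0,[0,0,0],0]]'

```text
time: 16.9
position: [0.4355, 0.1702, 0.2012]
tcp_rot: [0.0, 0.964, 0.265, -0.0]
ft_force: [0.2, 0.5, -0.0]
opening: -0.0002
grasp_force: 0.0
```

```bash
python3 -c "
from h import *
state()"
```

```text
t 16.9 P [0.4355 0.1702 0.2012] phi 134.5 r 82.4 psi_g -45.0 F [ 0.2   0.55 -0.04]
```

Request:
jog_arm --targets '[[0,[0,0.002,0],0],[0,[0,0.002,0],0],[0,[0,0,0],0],[0,[0,0,0],0]]'

```text
time: 17.3
position: [0.4377, 0.1668, 0.2013]
tcp_rot: [0.0, 0.964, 0.265, -0.0]
ft_force: [0.3, -0.3, 0.1]
opening: 0.0001
grasp_force: 0.1
```

Request:
jog_arm --targets '[[0,[0,0.001,0],0],[0,[0,0,0],0],[0,[0,0,0],0]]'

```text
time: 17.6
position: [0.4379, 0.1664, 0.2013]
tcp_rot: [-0.0, 0.964, 0.265, -0.0]
ft_force: [-1.9, 3.9, 0.7]
opening: 0.0
grasp_force: 2.5
```

```bash
python3 -c "
from h import *
state()"
```

```text
t 17.6 P [0.4379 0.1664 0.2013] phi 134.4 r 77.9 psi_g -45.0 F [-1.88  3.95  0.67]
```

Request:
jog_arm --targets '[[0,[0,0.001,0],0],[0,[0,0,0],0],[0,[0,0,0],0]]'

```text
time: 17.9
position: [0.4381, 0.166, 0.2013]
tcp_rot: [-0.001, 0.964, 0.265, -0.0]
ft_force: [-5.3, 7.6, 1.2]
opening: -0.0002
grasp_force: 4.7
```

Force is up to 9 N against a stop. I'll withdraw and check.

Request:
jog_arm --targets '[[0,[0,-0.01,0],0],[0,[0,-0.03,0],0],[0,[0,0,-0.04],0],[0,[0,-0.04,-0.03],0],[0,[0,-0.04,0],0],[0,[0,-0.04,0],0],[0,[0,-0.03,0],0],[0,[0,0,0],0],[0,[0,0,0],0]]'

```text
time: 18.8
position: [0.3413, 0.3288, 0.2713]
tcp_rot: [0.0, 0.964, 0.266, 0.0]
ft_force: [0.2, -0.3, -0.1]
opening: -0.0003
grasp_force: 0.0
```

```bash
python3 - <<'E'
from h import *
state()
p,R,t=look("side","f1.png",(260,150,390,260),4)
q,R2,t2=look("top","f2.png",(280,215,380,310),5)
a=cv2.imread("pics/f1.png");b=cv2.imread("pics/f2.png");o=np.zeros((480,1020,3),np.uint8);o[:440,:520]=a;o[:475,520:]=b;cv2.imwrite("pics/f.png",cv2.resize(o,(800,376)))
X=cloud(p,R,t);im=p["image"].astype(int);rr=np.hypot(X[...,0]-C[0],X[...,1]-C[1])
m=(X[...,2]>.208)&(X[...,2]<.219)&(rr>.03)&(rr<.056)&(im.min(-1)>110);u=X[m]
if len(u):print("ridge",len(u),u.mean(0),np.degrees(np.arctan2(u[:,1].mean()-C[1],u[:,0].mean()-C[0])-TH))
ang=(np.degrees(np.arctan2(X[...,1]-C[1],X[...,0]-C[0])-TH))%360
m=(X[...,2]>.206)&(X[...,2]<.219)&(rr>.05)&(rr<.085)&(im.min(-1)>70)&(abs(ang-135)<15);u=X[m];print("tab",len(u),u.mean(0),np.percentile(rr[m],[5,50,95]))
m=(abs(X[...,2]-.221)<.004)&(rr<.05);u=X[m];print("lid",len(u),u.mean(0),cv2.minEnclosingCircle(u[:,:2].astype(np.float32)))
# change of tab pixels in top image vs. the first picture
a0=cv2.cvtColor(cv2.imread("pics/top0.png"),cv2.COLOR_BGR2RGB)
out=np.hstack([cv2.resize(z[255:285,285:320],None,fx=11,fy=11,interpolation=cv2.INTER_CUBIC) for z in(a0,q["image"])]);save("g.png",out)
E
```

```text
t 18.8 P [0.3413 0.3288 0.2713] phi 134.9 r 266.9 psi_g -44.8 F [ 0.22 -0.31 -0.09]
ridge 13 [0.48205414 0.13863509 0.21428159] 97.03304958317752
tab 40 [0.44551574 0.14543165 0.21163305] [0.0535028  0.05580362 0.06083278]
lid 296 [0.47440002 0.09344646 0.22048946] ((0.47629043459892273, 0.0964948982000351), 0.02934509702026844)
```

View pics/f.png

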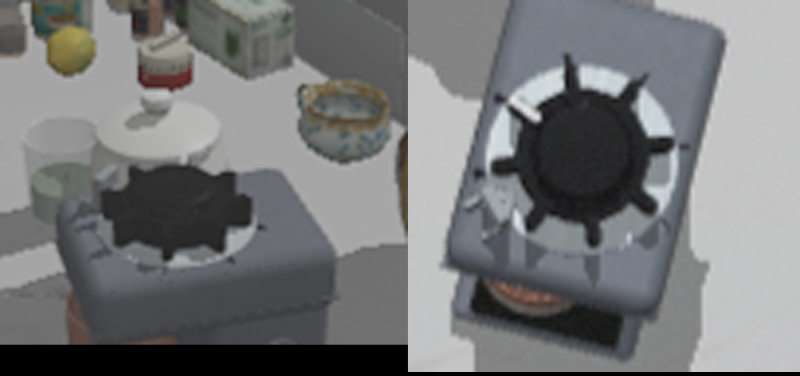

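View pics/g.png

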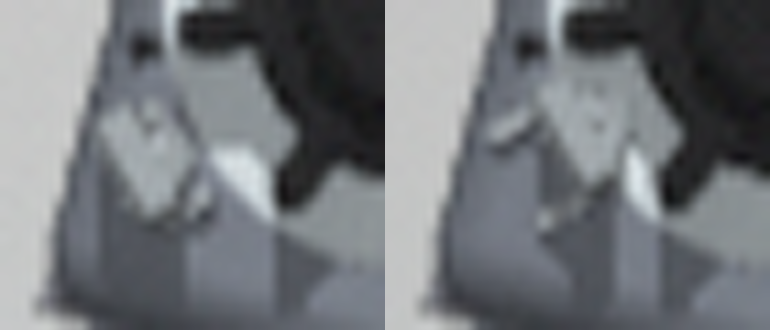

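The pictures show the ridge at the fifth bar (right half of the first, about (522,107)). The tab has moved about 12.5 mm in toward the ring, onto its stop, and the grinder and mug are unmoved.

```bash
python3 -c "
from bench import r
print(r.sign_off())"
```

```text
the job is handed in; nothing more can be done
None
```

The job is handed in at about 19 s on the robot's clock: the ridge was at the fifth mark and the lock slide had been pushed about 12.5 mm in, until the force rose to 9 N at its stop, with the grinder and mug where they were.

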